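# Set the model table's lock ring with the pin spanner

### The arm

A 7-joint arm with a two-finger parallel gripper is mounted at the origin on the work surface. World frame = base frame: x ahead of the robot, y to its left, z up, the work surface at z = 0. Lengths are in m, angles in rad, forces in N, time in s.
With the tool pointing down it reaches from about 0.4 to 0.85 m from the base axis. Payload 4.4 kg.
Tool frame: the origin (TCP) lies on the centre line of the jaws, within the pads' length; the fingertips stand 17 mm ahead of it and the grasp point (between the pads) lies 2 mm behind it; z points along the fingers, y is the line along which they close (so a half turn about z gives the same grasp; the last joint's range is limited). The gripper opens to 94 mm and grips with 3 to 60 N. Pads are 16 mm wide; open, the fingers measure 119 mm over their backs; the gripper's body (75 mm by 177 mm) begins 78 mm behind the grasp point.
Start: joints at [-1.26, 0.628, 0.038, 1.517, -0.027, 0.996, -0.02], TCP at [0.239, 0.604, 0.222] pointing down, gripper open.
Joint ranges: [-3.06, 3.06], [-0.37, 2.12], [-1.25, 1.32], [0.18, 2.47], [-1.1, 4.24], [0.23, 1.98], [-2.94, 2.94]. Speed limits (rad/s): [2.57, 2.57, 3.14, 3.14, 3.14, 3.14, 3.14].

### API

Orientations are given as a unit quaternion [x, y, z, w].
In Python, from cell import readout, vision, r gives the robot as it stands. The module is installed in compiled form; this text tells all that it offers.
- The arm moves only by the tool carry_out, never from a script. Its argument "series" is one flat list of numbers, 6 for each row, row after row: the shift along the tool's x, y, z in m, then the turn, a rotation vector about the tool's x, y, z in degrees. In form: [tx, ty, tz, ax, ay, az, tx, ty, tz, ax, ay, az, ...]. A call has 1 to 5 rows; each row is the pose to reach, as a shift and turn from the pose commanded when the call began, along the tool's axes at that moment; what a row does not reach only later rows make up. A row lasts 1/12 s, in which the tool goes at most 41.7 mm and 7.16 degrees, less where a joint would pass 70% of its speed; a pose out of reach is approached as far as the arm can. A call with a gripper value outside its range is refused whole. "gripper" is the closure, from -1 (fully open) to 1 (shut), set as the call begins (left out, the last holds). The fingers move at their own pace and stop on an object; "grip_force" is the grip in N (left out, the last holds). Time passes only in rows, so rows that repeat a pose let the fingers close. It gives the time, the measured TCP pose, the force, the opening and the grip force at its end, in the units of the state.
- readout.get_state(): the state, without advancing time (a new reading comes with each control period).
- vision.read_camera(name): name is "scene" or "top"; returns a dict with "image" (384x512x3 uint8, blue, green, red), "mtx" (3x3 intrinsics, pixels), "view" (4x4, takes a point from world to camera coordinates). Camera axes: x right, y down, z forward; pixel columns grow to the right and rows downward; lengths in m; the calibration is good to about 2 mm. A picture is of the moment at which its call begins. There is no depth.
- r.sign_off(): hands the job in; it is judged then, once.
Trained networks look in a picture, given as the dict that the camera call returned (one of the last four; its "shot" number tells which), for a name from the list of things; names that differ only in an ending like _2 or _b are one class to them, and where a whole thing is asked for, a point or a joint stands for the part that bears it (a point fixed in the world has none). Each returns a list of dicts, best first, with "conf" (0 to 1); they miss things now and then, are a little off and sometimes report something else, mostly with a low value. They report only what shows in the picture. A call takes as long as a camera call. They do not tell look-alikes from the thing itself.
- vision.look_for(picture, query): "at" ([column, row] in pixels, amid what is visible of it).
The state is a dict: "clock": time; "q": joint angles; "joint_vel": joint speeds; "joint_efforts": joint torques, N m; "ee_pos": TCP position; "eef_rot": TCP orientation; "force": force on the tool from outside, world axes, zero at the start; "wrist_torque": the same for the moment, N m; "gripper_width": finger opening in m; "gripper_force": force on a finger pad.
Only numpy, scipy, OpenCV 4.12 (cv2) and the standard library are available. Lean on these libraries where they do the work, as an engineer would, in place of code of your own. Each camera call takes 0.05 s, during which the arm holds its last target. There are 200 camera calls.

### The job

Take the blue-handled pin spanner from its stand, put both its prongs fully into the two holes of the steel lock ring before turning anything, and turn the ring clockwise (seen from above) until its red line points at the green block. Let go and leave the spanner standing in the ring at that setting; leave the yellow-handled spanner, whose prongs are too close together, in its stand.

Things in the scene. Friction and masses are not known exactly. Their poses are not given: they have to be found in the camera images.
- wide_spanner: Right spanner, blue handle, 250 g, upright on a stand (two 46 mm posts under the bar's ends). Steel crossbar 124 x 24 x 12 mm along x; prongs 8 mm thick, 20 mm long, tapered, point down at x = +-38 mm. Handle: block 44 (x) x 16 (y) mm, from 12 to 63 mm above the origin; pinch it across the 16 mm. Origin: centre of the crossbar's underside, z up. A half turn makes no difference.
- narrow_spanner: Wrong spanner, on a second, equal stand: same shape, sizes and origin, but a yellow handle and prongs only 40 mm apart (x = +20 and -20 mm). To be left there.
- lock_ring (a joint): Angle of the ring (rad), growing clockwise seen from above. Starts at 0 to 0.35; stiff (0.12 N m), stays where left; stops at 0 and 1.3. At 0.9 the ring's red line points at the green block, 16 x 24 mm, which stands on the grey base just outside the rim.
- ring_top (a point): Centre of the ring's top face, 80 mm above the table; turns with the ring, z up. Steel disc 120 mm wide, 22 thick, on a fixed grey base 156 mm wide. Two through holes 20 x 20 mm centred at x = +-38 mm, so a prong has 6 mm of play each way and the spanner turns about 0.15 rad before driving the ring. Prongs fully in: crossbar flat on this face. Red line: at the rim on the +y side.
Mind the look-alikes: they are no part of the job. What is shaped like the part that bears lock_ring but pink is not meant.

How it is judged:
By the outcome, as a careful person would: the job done as asked, in the order asked, and still so for the second after the job is handed in, with the robot touching nothing.
It also fails if it takes over 45 s, if anything falls off the work surface, if the arm or the gripper's body presses on something with over 40 N, if the wrist force passes 120 N, or if a joint passes its speed limit or range.

## Working session

There is one attempt and no reset: what is moved stays moved. The work goes in short steps, Python scripts to look and compute and a tool call to move; the robot and the scene stay as the last step left them, time stands still between calls to the robot, and variables do not carry over. Pictures are saved under pics/ and viewed, at most 10 in all, crops included, and the job is handed in when it is done.

Besides the shell and the picture viewer there is one more tool, called after ">>>" by a JSON object that holds its "op" and its "data", one argument or row to a line. carry_out: Moves the arm, as the interface text tells. Its arguments: {"type":"object","properties":{"series":{"type":"array","items":{"type":"number"}},"gripper":{"type":"number"},"grip_force":{"type":"number"}},"required":["series"]}

```bash
mkdir -p pics
python3 - <<'E'
from cell import readout, vision, r
import cv2,numpy as np
s=readout.get_state(); print({k:np.round(v,3).tolist() for k,v in s.items()})
for n in("scene","top"):
    p=vision.read_camera(n); cv2.imwrite(f"pics/{n}0.png",p["image"]); print(n,np.round(p["mtx"],1).tolist(),np.round(p["view"],3).tolist())
    for q in("wide_spanner","narrow_spanner","lock_ring","ring_top"):
        print(q,[(np.round(d["at"],1).tolist(),round(d["conf"],2)) for d in vision.look_for(p,q)])
E
```

```text
{'clock': 0.0, 'q': [-1.26, 0.629, 0.038, 1.518, -0.027, 0.996, -0.02], 'joint_vel': [0.0, 0.0, 0.0, 0.001, -0.0, -0.002, -0.002], 'joint_efforts': [0.0, -54.972, 1.143, -18.664, -0.052, 0.023, 0.0], 'ee_pos': [0.239, 0.604, 0.222], 'eef_rot': [0.187, 0.982, -0.001, -0.0], 'force': [0.35, -0.129, 0.23], 'wrist_torque': [0.005, -0.058, -0.014], 'gripper_force': 0.0, 'gripper_width': 0.094}
scene [[488.9, 0.0, 249.3], [0.0, 488.9, 188.5], [0.0, 0.0, 1.0]] [[-0.132, 0.991, 0.007, 0.061], [0.843, 0.116, -0.525, -0.296], [-0.522, -0.063, -0.851, 1.63], [0.0, 0.0, 0.0, 1.0]]
wide_spanner [([148.1, 220.5], 0.79)]
narrow_spanner [([367.4, 244.9], 0.89), ([149.1, 221.8], 0.51)]
lock_ring [([362.0, 135.1], 0.89), ([246.3, 219.6], 0.83)]
ring_top [([363.0, 132.6], 0.96), ([247.8, 217.9], 0.71)]
top [[347.9, 0.0, 262.5], [0.0, 347.9, 196.9], [0.0, 0.0, 1.0]] [[-0.005, -1.0, -0.007, 0.016], [-0.982, 0.007, -0.191, 0.394], [0.191, 0.006, -0.982, 0.933], [0.0, 0.0, 0.0, 1.0]]
wide_spanner [([364.4, 145.2], 0.59)]
narrow_spanner [([154.2, 151.2], 0.71)]
lock_ring [([271.9, 161.1], 0.88), ([150.7, 283.0], 0.63)]
ring_top [([150.1, 282.6], 0.96), ([272.6, 159.4], 0.95), ([362.7, 152.3], 0.32)]
```

View pics/scene0.png

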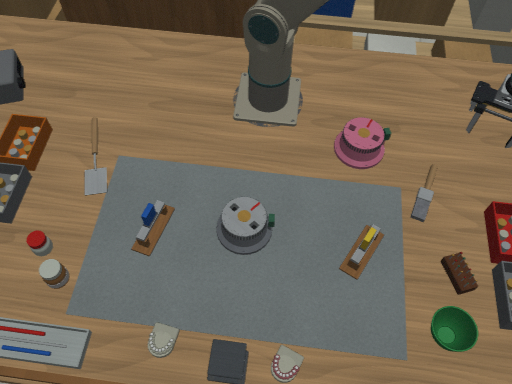

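View pics/top0.png

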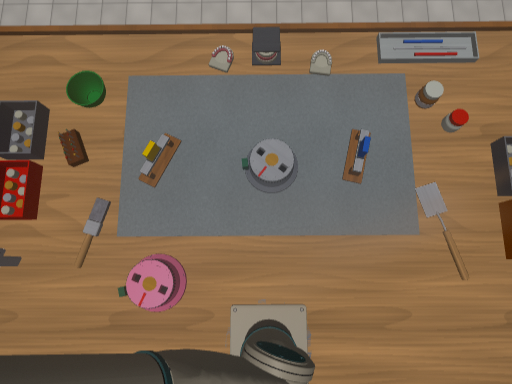

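Candidates for the spanner are blue at scene (148,220) / top (364,145) and yellow at scene (367,245) / top (154,151). Candidates for the ring are grey at scene (246,219) / top (272,160) and pink at scene (362,134) / top (150,283). I choose blue and grey, and will check both in one close crop.

Run:
```python
import cv2,numpy as np
S=cv2.imread("pics/scene0.png");T=cv2.imread("pics/top0.png")
def c(im,x,y,w=50,h=37): return cv2.resize(im[y-h:y+h,x-w:x+w],(400,296),interpolation=cv2.INTER_CUBIC)
cv2.imwrite("pics/crop1.png",np.vstack([np.hstack([c(S,150,225),c(S,246,220)]),np.hstack([c(T,360,155),c(T,270,163)])]))
```

```text
(no output)
```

View pics/crop1.png

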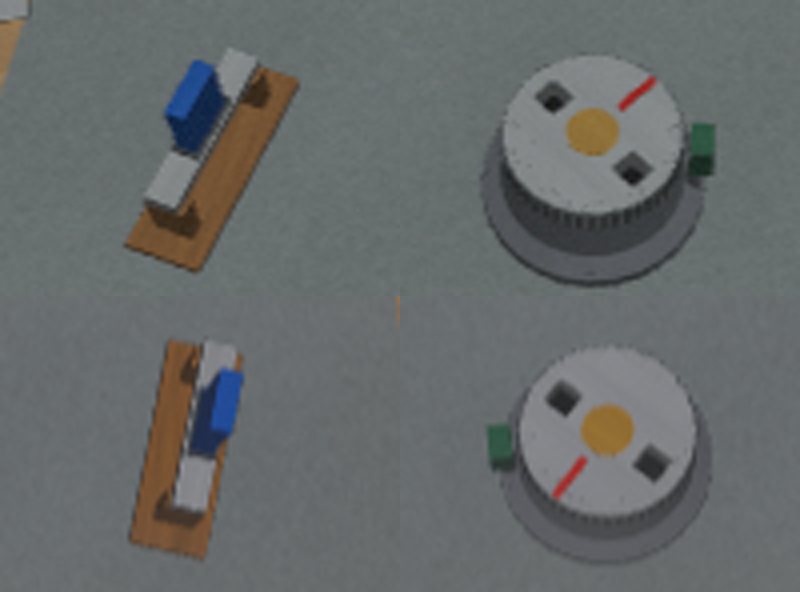

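The crops show the blue-handled spanner on its brown stand and the grey ring with two square holes. On the ring, the red line is at scene (258,205) / top (263,173) and the green block at scene (271,219) / top (245,164). Next I'll measure by fitting colour masks in both views.

```bash
cat > h.py <<'E'
import cv2,numpy as np
from scipy.optimize import least_squares
def hsv(p): return cv2.cvtColor(p["image"],cv2.COLOR_BGR2HSV)
R={"blue":((100,120,60),(130,255,255)),"orange":((10,120,100),(28,255,255)),"green":((60,60,30),(95,255,160)),"red":((0,130,80),(8,255,255)),"yellow":((22,120,120),(35,255,255))}
def mask(p,col,at,rad):
    m=cv2.inRange(hsv(p),*map(np.array,R[col])); k=np.zeros_like(m); cv2.circle(k,tuple(int(v) for v in at),rad,255,-1); m&=k
    n,l,st,c=cv2.connectedComponentsWithStats(m)
    i=1+np.argmax(st[1:,4]); return (l==i).astype(np.uint8)
def mom(m):
    M=cv2.moments(m,True); a=M["m00"]
    return np.array([M["m10"]/a,M["m01"]/a,M["mu20"]/a,M["mu11"]/a,M["mu02"]/a,a])
def proj(p,X):
    X=np.atleast_2d(X); c=X@p["view"][:3,:3].T+p["view"][:3,3]; u=c@p["mtx"].T; return u[:,:2]/u[:,2:]
def box(c,yaw,x,y,z):
    R_=np.array([[np.cos(yaw),-np.sin(yaw),0],[np.sin(yaw),np.cos(yaw),0],[0,0,1]])
    return np.array([[a,b,d] for a in x for b in y for d in z])@R_.T+c
def hullmom(p,X):
    u=proj(p,X).astype(np.float32); h=cv2.convexHull(u).astype(np.float64)
    o=h.mean((0,1)); M=cv2.moments((((h-o)).astype(np.float32))); a=M["m00"]
    return np.array([M["m10"]/a+o[0],M["m01"]/a+o[1],M["mu20"]/a,M["mu11"]/a,M["mu02"]/a,a])
def tri(ps,us):
    f=lambda X:np.concatenate([proj(p,X)[0]-u for p,u in zip(ps,us)]); s=least_squares(f,[.5,0,.1]); return s.x,np.abs(s.fun).max()
def onplane(p,u,z):
    s=least_squares(lambda X:proj(p,[X[0],X[1],z])[0]-u,[.5,0]); return s.x
def fitbox(ps,ms,x0,X,Y,Z):
    w=np.array([3,3,.5,.5,.5,.02])
    f=lambda v:np.concatenate([(hullmom(p,box(v[:3],v[3],X,Y,Z))-m)*w for p,m in zip(ps,ms)])
    s=least_squares(f,x0,x_scale=[.01,.01,.01,.1],diff_step=1e-4); return s.x,s.fun
E
cat > m1.py <<'E'
from cell import vision
from h import *
ps=[vision.read_camera(n) for n in("scene","top")]
for nm,ats in (("blue",((149,214),(366,146))),):
    ms=[mom(mask(p,nm,a,18)) for p,a in zip(ps,ats)]
    c0,e=tri(ps,[m[:2] for m in ms]); print("ctr",c0.round(4),e.round(2))
    for y0 in(-.4,0,.3):
        v,f=fitbox(ps,ms,[*(c0-[0,0,.037]),y0],(-.022,.022),(-.008,.008),(.012,.063)); print(nm,v.round(4),f.round(2))
o,e=tri(ps,[mom(mask(p,"orange",a,12))[:2] for p,a in zip(ps,((246,217),(272,160)))]); print("orange",o.round(4),e.round(2))
for p,a,b in zip(ps,((258,205),(263,173)),((272,220),(245,164))):
    z=o[2]
    rd=onplane(p,mom(mask(p,"red",a,10))[:2],z)
    c=onplane(p,mom(mask(p,"orange",np.array(proj(p,o)[0]),12))[:2],z)
    print("c",c.round(4),"red",rd.round(4),"dir",np.arctan2(*(rd-c)[::-1]).round(4), np.hypot(*(rd-c)))
us=[mom(mask(p,"green",b,12))[:2] for p,b in zip(ps,((272,220),(245,164)))]
g,e=tri(ps,us); print("green",g.round(4),e.round(2),np.arctan2(*(g-o)[1::-1]).round(4))
E
python3 m1.py
```

```text
ctr [ 0.5228 -0.2634  0.0878] 0.07
blue [ 0.5225 -0.2634  0.0488 -0.2371] [-0.12  0.17  1.2  -0.47  1.84  0.74 -0.09  0.25  0.45 -0.21  2.55  0.6 ]
blue [ 5.225e-01 -2.634e-01  4.880e-02 -4.000e-04] [-0.17  0.19 -0.93  1.44  4.17  0.29 -0.09  0.25  0.25  2.8   2.04  0.99]
blue [ 0.5225 -0.2634  0.0488 -0.2429] [-0.11  0.16  1.25 -0.5   1.78  0.75 -0.09  0.24  0.47 -0.29  2.54  0.59]
orange [ 0.4902 -0.0118  0.083 ] 0.09
c [ 0.4902 -0.0121] red [0.4565 0.0144] dir 2.4756 0.042880307368775454
c [ 0.4902 -0.0116] red [0.4563 0.0145] dir 2.4852 0.04277471607988425
green [0.4857 0.0622 0.0684] 0.04 1.6321
```

Run:
```python
from cell import vision
from h import *
for n,pts in (("top",[((220,344),(192,510),.061),((170,340),(130,542),.0),((243,352),(205,558),.0)]),("scene",[((245,53),(166,203),.061),((298,82),(200,270),.01),((228,48),(147,195),.061)])):
    p=vision.read_camera(n); o=np.array((310,118-74) if n=="top" else (100,188))
    for a,b,z in pts:
        A,B=[onplane(p,np.array(u)/4+o,z) for u in(a,b)]; d=A-B
        print(n,A.round(3),B.round(3),np.arctan2(d[1],d[0]).round(3),np.hypot(*d).round(3))
    if n=="top":
        for u in((562,398),(652,463)): print("hole",onplane(p,np.array(u)/4+np.array((220-100,126-74)),.08).round(4))
    else:
        for u in((552,97),(632,168)): print("hole",onplane(p,np.array(u)/4+np.array((196-100,183)),.08).round(4))
```

```text
top [ 0.58  -0.277] [ 0.459 -0.251] -0.217 0.124
top [ 0.608 -0.259] [ 0.452 -0.221] -0.237 0.161
top [ 0.598 -0.313] [ 0.439 -0.275] -0.235 0.163
hole [0.5125 0.0178]
hole [ 0.4659 -0.043 ]
scene [ 0.465 -0.245] [ 0.584 -0.271] 2.928 0.122
scene [ 0.455 -0.217] [ 0.607 -0.251] 2.916 0.156
scene [ 0.463 -0.258] [ 0.58  -0.285] 2.915 0.121
hole [ 0.467  -0.0414]
hole [0.5131 0.019 ]
```

```bash
cat > go.py <<'E'
import sys,numpy as np
from scipy.spatial.transform import Rotation as Ro
from cell import readout
x,y,z,ty=map(float,sys.argv[1:5])
s=readout.get_state(); A=Ro.from_quat(s["eef_rot"]); Y=np.array([np.cos(ty),np.sin(ty),0]); Z=np.array([0,0,-1.])
T=Ro.from_matrix(np.column_stack([np.cross(Y,Z),Y,Z])); 
print("shift",A.inv().apply(np.array([x,y,z])-s["ee_pos"]).round(4),"turn",(A.inv()*T).as_rotvec(degrees=True).round(2),"q",np.round(s["q"],2),"t",s["clock"],"f",np.round(s["force"],1),"tau",np.round(s["wrist_torque"],2),"w",s["gripper_width"],"p",np.round(s["ee_pos"],4))
E
python3 go.py 0.5 0.2 0.25 -1.795; python3 go.py 0.5225 -0.2635 0.22 -1.795
```

```text
shift [-0.3913 -0.2801 -0.0275] turn [ 0.0000e+00 -1.0000e-02  1.7126e+02] q [-1.26  0.63  0.04  1.52 -0.03  1.   -0.02] t 0.7 f [-0.1  0.  -0.1] tau [ 0.03 -0.01 -0.02] w 0.09410363586595387 p [0.2392 0.6044 0.2225]
shift [-0.5828 -0.7028  0.0025] turn [ 0.0000e+00 -1.0000e-02  1.7126e+02] q [-1.26  0.63  0.04  1.52 -0.03  1.   -0.02] t 0.7 f [-0.1  0.  -0.1] tau [ 0.03 -0.01 -0.02] w 0.09410363586595387 p [0.2392 0.6044 0.2225]
```

>>> {"op": "carry_out", "data": {
  "series": [-0.032,-0.023,-0.005,0,0,7,-0.064,-0.046,-0.01,0,0,14,-0.096,-0.069,-0.015,0,0,21,-0.128,-0.092,-0.02,0,0,28,-0.16,-0.115,-0.0275,0,0,35],
  "gripper": -0.3
}}

```text
clock: 1.12
ee_pos: [0.3461, 0.4368, 0.25]
eef_rot: [0.477, 0.879, -0.0, -0.0]
force: [0.4, -0.2, 0.7]
gripper_width: 0.0644
gripper_force: 0.0
```

```bash
python3 go.py 0.5 0.2 0.25 -1.795; python3 go.py 0.5225 -0.2635 0.22 -1.795
```

```text
shift [-0.2824 -0.0003  0.    ] turn [-1.0000e-02  3.0000e-02  1.3593e+02] q [-1.1   0.47  0.22  1.75 -0.12  0.93 -0.25] t 1.1167 f [ 0.4 -0.2  0.7] tau [-0.04 -0.01 -0.03] w 0.06442588106133285 p [0.3461 0.4368 0.25  ]
shift [-0.6831 -0.2344  0.0301] turn [-1.0000e-02  3.0000e-02  1.3593e+02] q [-1.1   0.47  0.22  1.75 -0.12  0.93 -0.25] t 1.1167 f [ 0.4 -0.2  0.7] tau [-0.04 -0.01 -0.03] w 0.06442588106133285 p [0.3461 0.4368 0.25  ]
```

>>> {"op": "carry_out", "data": {
  "series": [-0.04,-0.002,0,0,0,7,-0.08,-0.004,0,0,0,14,-0.12,-0.006,0,0,0,21,-0.16,-0.008,0,0,0,28,-0.2,-0.01,0,0,0,35]
}}

```text
clock: 1.53
ee_pos: [0.4481, 0.2646, 0.2504]
eef_rot: [0.719, 0.695, 0.0, -0.0]
force: [0.6, 0.9, 0.2]
gripper_width: 0.061
gripper_force: 0.0
```

```bash
python3 go.py 0.5225 -0.2635 0.22 -1.795
```

```text
shift [-0.5253  0.092   0.03  ] turn [-2.0000e-02 -6.0000e-02  1.0093e+02] q [-0.87  0.43  0.41  1.85 -0.21  0.9  -0.4 ] t 1.5333 f [0.6 0.9 0.2] tau [-0.02  0.02 -0.04] w 0.06095584733682137 p [0.4481 0.2646 0.2504]
```

>>> {"op": "carry_out", "data": {
  "series": [-0.039,0.007,0,0,0,7,-0.078,0.014,0,0,0,14,-0.117,0.021,0,0,0,21,-0.156,0.028,0,0,0,28,-0.195,0.035,0,0,0,35]
}}

```text
clock: 1.95
ee_pos: [0.477, 0.0686, 0.2503]
eef_rot: [0.895, 0.447, 0.0, -0.0]
force: [1.2, -0.1, -0.2]
gripper_width: 0.0608
gripper_force: 0.0
```

```bash
python3 go.py 0.5225 -0.2635 0.22 -1.795
```

```text
shift [-0.2382  0.2358  0.0301] turn [-2.000e-02 -5.000e-02  6.593e+01] q [-0.63  0.4   0.6   1.95 -0.29  0.87 -0.52] t 1.95 f [ 1.2 -0.1 -0.2] tau [-0.05  0.03 -0.  ] w 0.06079850814573841 p [0.477  0.0686 0.2503]
```

>>> {"op": "carry_out", "data": {
  "series": [-0.028,0.028,0,0,0,7,-0.056,0.056,0,0,0,14,-0.084,0.084,0,0,0,21,-0.112,0.112,0,0,0,28,-0.14,0.14,0,0,0,35]
}}

```text
clock: 2.37
ee_pos: [0.5061, -0.1272, 0.2503]
eef_rot: [0.988, 0.157, 0.0, -0.0]
force: [1.7, 0.5, 0.2]
gripper_width: 0.061
gripper_force: 0.0
```

```bash
python3 go.py 0.5225 -0.2635 0.20 -1.795
```

```text
shift [-0.0268  0.1346  0.0502] turn [-2.000e-02 -5.000e-02  3.095e+01] q [-0.31  0.51  0.76  1.85 -0.42  0.95 -0.62] t 2.3667 f [1.7 0.5 0.2] tau [-0.01  0.09 -0.05] w 0.06100543810360145 p [ 0.5061 -0.1272  0.2503]
```

>>> {"op": "carry_out", "data": {
  "series": [-0.006,0.03,0.01,0,0,7,-0.012,0.06,0.02,0,0,14,-0.018,0.09,0.03,0,0,21,-0.024,0.12,0.045,0,0,28,-0.0268,0.1346,0.0502,0,0,30.95]
}}

```text
clock: 2.78
ee_pos: [0.5221, -0.2656, 0.1983]
eef_rot: [0.994, -0.113, -0.001, 0.001]
force: [-1.1, -0.4, -0.5]
gripper_width: 0.0607
gripper_force: 0.0
```

>>> {"op": "carry_out", "data": {
  "series": [0,0,0,0,0,0]
}}

```text
clock: 2.87
ee_pos: [0.5217, -0.2658, 0.1985]
eef_rot: [0.994, -0.112, -0.001, 0.001]
force: [-0.2, 0.4, 0.4]
gripper_width: 0.0612
gripper_force: 0.0
```

```bash
python3 go.py 0.5225 -0.2635 0.087 -1.795
python3 - <<'E'
from cell import vision
from h import *
ims=[]
for n,(x,y) in (("scene",(150,225)),("top",(360,155))):
    p=vision.read_camera(n); ims.append(cv2.resize(p["image"][y-60:y+60,x-70:x+70],(400,343),interpolation=cv2.INTER_CUBIC))
cv2.imwrite("pics/pre.png",np.hstack(ims))
E
```

```text
shift [ 0.0004 -0.0028  0.1115] turn [ 0.18  0.09 -0.07] q [-0.07  0.7   0.82  1.74 -0.6   0.97 -0.8 ] t 2.8667 f [-0.2  0.4  0.4] tau [0.02 0.12 0.03] w 0.06124119594981999 p [ 0.5217 -0.2658  0.1985]
```

View pics/pre.png

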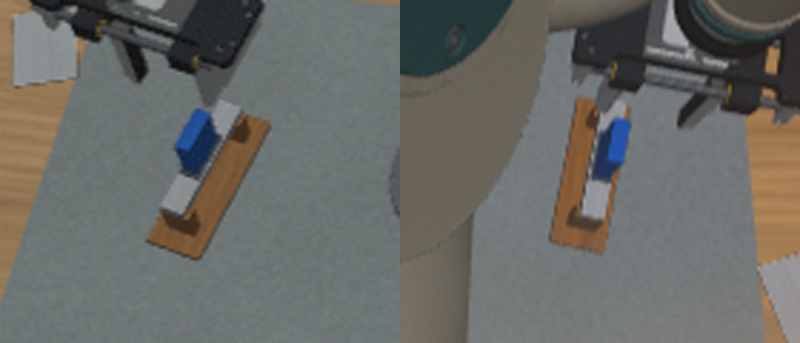

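The picture shows the open jaws above and straddling the blue handle at about (195,135) left and (612,150) right, aligned with the 16 mm side. Descending.

>>> {"op": "carry_out", "data": {
  "series": [0.0004,-0.002,0.035,0.18,0.09,0,0.0004,-0.0025,0.065,0.18,0.09,0,0.0004,-0.0028,0.09,0.18,0.09,0,0.0004,-0.0028,0.105,0.18,0.09,0,0.0004,-0.0028,0.1115,0.18,0.09,0]
}}

```text
clock: 3.38
ee_pos: [0.5237, -0.2559, 0.0866]
eef_rot: [0.994, -0.107, -0.0, -0.003]
force: [-0.3, -0.9, -0.0]
gripper_width: 0.0614
gripper_force: 0.0
```

```bash
python3 go.py 0.5225 -0.2635 0.087 -1.795
```

```text
shift [ 0.0004  0.0076 -0.0004] turn [-0.34  0.07  0.52] q [-0.    0.83  0.69  1.84 -0.75  0.76 -0.69] t 3.3833 f [-0.3 -0.9 -0. ] tau [-0.02  0.13 -0.  ] w 0.06142038621062112 p [ 0.5237 -0.2559  0.0866]
```

>>> {"op": "carry_out", "data": {
  "series": [0,0,0,0,0,0,0,0,0,0,0,0]
}}

```text
clock: 3.55
ee_pos: [0.5248, -0.2585, 0.0892]
eef_rot: [0.994, -0.108, 0.002, -0.002]
force: [0.4, -0.4, 0.0]
gripper_width: 0.0612
gripper_force: 0.0
```

```bash
python3 go.py 0.5225 -0.2635 0.087 -1.795
```

```text
shift [-0.0012  0.0054  0.0022] turn [-0.2  -0.16  0.41] q [ 0.    0.82  0.69  1.83 -0.75  0.77 -0.69] t 3.55 f [ 0.4 -0.4  0. ] tau [ 0.03  0.15 -0.03] w 0.061236805934626576 p [ 0.5248 -0.2585  0.0892]
```

>>> {"op": "carry_out", "data": {
  "series": [-0.0012,0.0054,0.0022,-0.2,-0.16,0.4,-0.0012,0.0054,0.0022,-0.2,-0.16,0.4,-0.0012,0.0054,0.0022,-0.2,-0.16,0.4]
}}

```text
clock: 3.8
ee_pos: [0.522, -0.2648, 0.087]
eef_rot: [0.994, -0.113, 0.0, 0.0]
force: [-0.2, 0.6, -0.8]
gripper_width: 0.061
gripper_force: 0.0
```

```bash
python3 go.py 0.5225 -0.2635 0.087 -1.795
```

```text
shift [ 0.0002 -0.0013 -0.    ] turn [ 0.05 -0.01 -0.11] q [ 0.01  0.83  0.69  1.83 -0.75  0.76 -0.69] t 3.8 f [-0.2  0.6 -0.8] tau [0.01 0.14 0.02] w 0.06103483768564031 p [ 0.522  -0.2648  0.087 ]
```

Good. Close firmly.

>>> {"op": "carry_out", "data": {
  "series": [0,-0.0012,0,0,0,0,0,-0.0012,0,0,0,0,0,-0.0012,0,0,0,0,0,-0.0012,0,0,0,0,0,-0.0012,0,0,0,0],
  "gripper": 1,
  "grip_force": 50
}}

```text
clock: 4.22
ee_pos: [0.5219, -0.2629, 0.086]
eef_rot: [0.994, -0.113, -0.001, 0.0]
force: [-0.6, 0.4, -0.5]
gripper_width: 0.0314
gripper_force: 0.0
```

>>> {"op": "carry_out", "data": {
  "series": [0,0,0,0,0,0,0,0,0,0,0,0,0,0,0,0,0,0]
}}

```text
clock: 4.47
ee_pos: [0.5219, -0.2632, 0.086]
eef_rot: [0.994, -0.113, -0.001, 0.0]
force: [-1.3, 0.3, 0.0]
gripper_width: 0.0158
gripper_force: 50.0
```

```bash
python3 go.py 0.5225 -0.2635 0.20 -1.795
```

```text
shift [ 0.0006  0.0003 -0.114 ] turn [ 0.04  0.07 -0.1 ] q [ 0.01  0.83  0.69  1.83 -0.75  0.76 -0.69] t 4.4667 f [-1.3  0.3  0. ] tau [-0.04  0.2   0.  ] w 0.01580247617001287 p [ 0.5219 -0.2632  0.086 ]
```

>>> {"op": "carry_out", "data": {
  "series": [0,0,-0.02,0,0,0,0,0,-0.045,0,0,0,0,0,-0.07,0,0,0,0,0,-0.09,0,0,0,0,0,-0.105,0,0,0]
}}

```text
clock: 4.88
ee_pos: [0.5222, -0.2631, 0.1925]
eef_rot: [0.994, -0.113, -0.0, 0.0]
force: [0.0, -0.7, -2.9]
gripper_width: 0.0156
gripper_force: 50.0
```

```bash
python3 go.py 0.490 -0.012 0.19 -0.657
```

```text
shift [-0.0876 -0.2375  0.0024] turn [ 2.00e-02  4.00e-02 -6.53e+01] q [-0.07  0.7   0.82  1.75 -0.61  0.96 -0.8 ] t 4.8833 f [ 0.  -0.7 -2.9] tau [-0.02  0.1   0.01] w 0.015589673883579758 p [ 0.5222 -0.2631  0.1925]
```

>>> {"op": "carry_out", "data": {
  "series": [-0.009,-0.024,0,0,0,-6.5,-0.018,-0.048,0,0,0,-13,-0.027,-0.072,0,0,0,-19.5,-0.036,-0.096,0,0,0,-26,-0.045,-0.12,0,0,0,-32.5]
}}

```text
clock: 5.3
ee_pos: [0.5043, -0.1345, 0.1907]
eef_rot: [0.985, 0.173, -0.001, -0.0]
force: [0.8, 0.6, -1.6]
gripper_width: 0.0157
gripper_force: 50.0
```

```bash
python3 go.py 0.490 -0.012 0.19 -0.657
```

```text
shift [ 0.0282 -0.1201  0.0008] turn [ -0.09   0.09 -32.48] q [-0.24  0.58  0.69  1.92 -0.49  0.82 -0.51] t 5.3 f [ 0.8  0.6 -1.6] tau [-0.03  0.13 -0.02] w 0.01574585902365212 p [ 0.5043 -0.1345  0.1907]
```

>>> {"op": "carry_out", "data": {
  "series": [0.006,-0.024,0,0,0,-6.5,0.012,-0.048,0,0,0,-13,0.018,-0.072,0,0,0,-19.5,0.024,-0.096,0,0,0,-26,0.0282,-0.12,0.0008,-0.09,0.09,-32.48]
}}

```text
clock: 5.72
ee_pos: [0.4912, -0.0121, 0.1902]
eef_rot: [0.897, 0.441, 0.0, 0.0]
force: [0.1, 0.3, -3.0]
gripper_width: 0.0161
gripper_force: 50.0
```

>>> {"op": "carry_out", "data": {
  "series": [0,0,0,0,0,0,0,0,0,0,0,0,0,0,0,0,0,0]
}}

```text
clock: 5.97
ee_pos: [0.4913, -0.0141, 0.1902]
eef_rot: [0.899, 0.438, 0.0, 0.001]
force: [0.9, -1.1, -2.1]
gripper_width: 0.0154
gripper_force: 50.0
```

```bash
cat > m2.py <<'E'
# spanner in hand: blue box fit in both views vs TCP, ring view
import sys
from cell import vision,readout
from h import *
ps=[vision.read_camera(n) for n in("scene","top")]
t=readout.get_state()["ee_pos"]
us=[]
ims=[]
for p in ps:
    a=proj(p,t)[0]; 
    try: m=mask(p,"blue",a,25); us.append(mom(m)); print("area",us[-1].round(1))
    except Exception as e: print("none",e)
    x,y=int(a[0]),int(a[1]); ims.append(cv2.resize(p["image"][y-45:y+60,x-60:x+60],(400,350),interpolation=cv2.INTER_CUBIC)); print("crop org",x-60,y-45)
cv2.imwrite(sys.argv[1],np.hstack(ims))
E
python3 m2.py pics/over.png;python3 go.py 0.490 -0.012 0.19 -0.657
```

```text
area [246.6 198.    4.8   0.4  18.1 116. ]
crop org 182 150
area [278.1 151.8   4.2  -2.    2.4  22. ]
crop org 213 100
shift [ 0.0013 -0.0029  0.0003] turn [ 0.09  0.03 -0.47] q [-0.41  0.5   0.55  2.   -0.38  0.74 -0.29] t 6.0667 f [-0.1  0.4 -2.8] tau [-0.02  0.05  0.02] w 0.015799751088684227 p [ 0.4915 -0.0148  0.1903]
```

View pics/over.png

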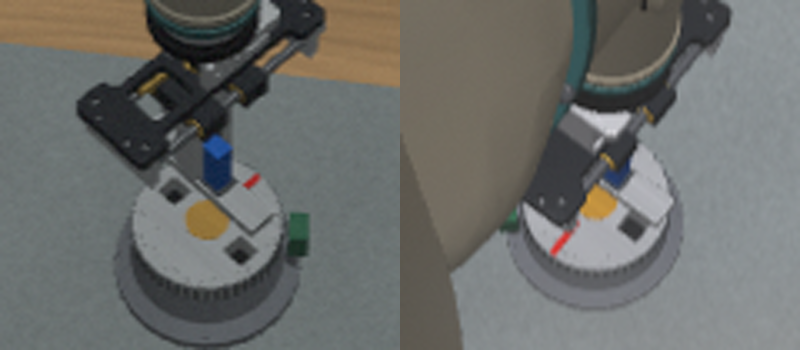

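The picture shows the spanner hanging over the ring, with the bar end at left-panel (262,220), the holes at (175,190) and (240,250), and the red line at (252,181). Next, I'll compare the projected bar corners with the picture.

Run:
```python
from cell import vision,readout
from h import *
from scipy.spatial.transform import Rotation as Ro
s=readout.get_state();t=s["ee_pos"];Y=Ro.from_quat(s["eef_rot"]).as_matrix()[:,1];yaw=np.arctan2(Y[1],Y[0])+np.pi/2
print(yaw,t)
big=[]
for n,org in (("scene",(182,150)),("top",(213,100))):
    p=vision.read_camera(n); o=t-[0,0,.0375]
    im=cv2.resize(p["image"][org[1]+10:org[1]+85,org[0]+20:org[0]+100],None,fx=5,fy=5,interpolation=cv2.INTER_CUBIC)
    B=box(o,yaw,(-.062,.062),(-.012,.012),(0,.012))[[1,3,7,5]]
    cv2.polylines(im,[((proj(p,B)-np.array(org)-[20,10]+.5)*5*8).astype(np.int32)],True,(0,255,255),1,cv2.LINE_AA,3)
    big.append(im)
cv2.imwrite("pics/ov2.png",np.hstack(big))
```

```text
0.9056042700477217 [ 0.49149687 -0.01477035  0.1902633 ]
```

View pics/ov2.png

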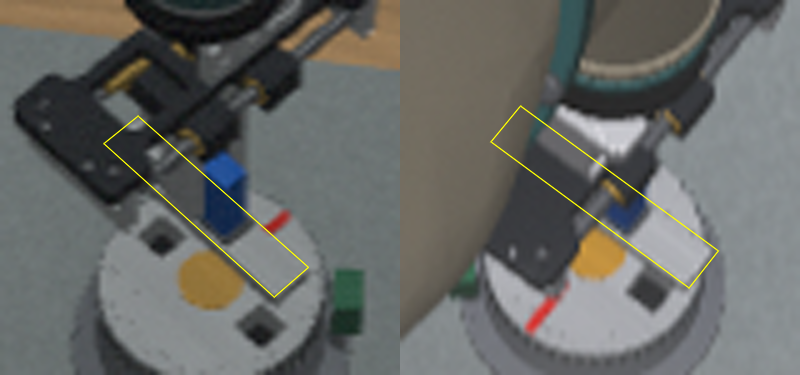

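The yellow outline of the predicted bar matches the visible bar end in both panels within about 1 px. Centring and descending.

>>> {"op": "carry_out", "data": {
  "series": [0.0013,-0.0027,0.01,0,0,-0.45,0.0013,-0.0027,0.025,0,0,-0.45,0.0013,-0.0027,0.035,0,0,-0.45,0.0013,-0.0027,0.04,0,0,-0.45,0.0013,-0.0027,0.04,0,0,-0.45]
}}

```text
clock: 6.58
ee_pos: [0.4894, -0.0112, 0.1492]
eef_rot: [0.897, 0.442, -0.001, 0.0]
force: [0.8, -0.9, -2.4]
gripper_width: 0.0156
gripper_force: 50.0
```

>>> {"op": "carry_out", "data": {
  "series": [0,0,0,0,0,0,0,0,0,0,0,0,0,0,0,0,0,0]
}}

```text
clock: 6.83
ee_pos: [0.4907, -0.0109, 0.1508]
eef_rot: [0.897, 0.442, 0.001, 0.001]
force: [-0.1, 0.1, -3.1]
gripper_width: 0.0155
gripper_force: 50.0
```

```bash
python3 go.py 0.490 -0.012 0.118 -0.657
```

```text
shift [-0.0013  0.0001  0.0328] turn [ 0.11 -0.05  0.12] q [-0.37  0.56  0.49  2.04 -0.43  0.64 -0.25] t 6.8333 f [-0.1  0.1 -3.1] tau [-0.07  0.09  0.01] w 0.015450790569389491 p [ 0.4907 -0.0109  0.1508]
```

>>> {"op": "carry_out", "data": {
  "series": [-0.001,0,0.007,0,0,0,-0.001,0,0.013,0,0,0,-0.001,0,0.018,0,0,0,-0.001,0,0.022,0,0,0,-0.001,0,0.022,0,0,0]
}}

```text
clock: 7.25
ee_pos: [0.4889, -0.0115, 0.1272]
eef_rot: [0.897, 0.442, -0.001, -0.0]
force: [-0.6, 0.6, -2.8]
gripper_width: 0.0157
gripper_force: 50.0
```

```bash
python3 go.py 0.490 -0.012 0.118 -0.657
```

```text
shift [0.0003 0.0012 0.0092] turn [-0.03  0.06  0.13] q [-0.34  0.59  0.46  2.06 -0.46  0.59 -0.22] t 7.25 f [-0.6  0.6 -2.8] tau [-0.04  0.16 -0.01] w 0.015658755932567155 p [ 0.4889 -0.0115  0.1272]
```

Free so far with the prongs about 12 mm in. Continue slowly.

>>> {"op": "carry_out", "data": {
  "series": [0,0.0005,0.002,0,0,0,0,0.0005,0.004,0,0,0,0,0.0005,0.006,0,0,0,0,0.0005,0.007,0,0,0,0,0.0005,0.007,0,0,0]
}}

```text
clock: 7.67
ee_pos: [0.4899, -0.0118, 0.1211]
eef_rot: [0.897, 0.442, 0.0, 0.0]
force: [0.2, 0.1, -2.9]
gripper_width: 0.0155
gripper_force: 50.0
```

>>> {"op": "carry_out", "data": {
  "series": [0,0,0.001,0,0,0,0,0,0.002,0,0,0,0,0,0.002,0,0,0]
}}

```text
clock: 7.92
ee_pos: [0.4902, -0.0118, 0.1199]
eef_rot: [0.897, 0.442, 0.001, 0.0]
force: [-0.8, -0.2, 5.3]
gripper_width: 0.0154
gripper_force: 50.0
```

Seated, with about 8 N of contact at the expected height. Turn clockwise (+ about tool z).

>>> {"op": "carry_out", "data": {
  "series": [0,0,0,0,0,3,0,0,0,0,0,7,0,0,0,0,0,11,0,0,0,0,0,15,0,0,0,0,0,19]
}}

```text
clock: 8.33
ee_pos: [0.4909, -0.0125, 0.12]
eef_rot: [0.958, 0.287, 0.001, 0.001]
force: [0.7, -0.9, 3.9]
gripper_width: 0.0155
gripper_force: 50.0
```

```bash
python3 go.py 0.490 -0.012 0.1195 -1.66
```

```text
shift [-0.0005 -0.0009  0.0005] turn [ 0.1  -0.15 38.43] q [-0.4   0.63  0.54  2.07 -0.57  0.6  -0.44] t 8.3333 f [ 0.7 -0.9  3.9] tau [-0.37  0.3   0.15] w 0.015523301170115036 p [ 0.4909 -0.0125  0.12  ]
```

>>> {"op": "carry_out", "data": {
  "series": [0,0,0,0,0,4,0,0,0,0,0,8,0,0,0,0,0,12,0,0,0,0,0,16,0,0,0,0,0,20]
}}

```text
clock: 8.75
ee_pos: [0.4907, -0.0126, 0.12]
eef_rot: [0.993, 0.116, 0.001, 0.001]
force: [-0.3, -1.6, 2.9]
gripper_width: 0.0155
gripper_force: 50.0
```

>>> {"op": "carry_out", "data": {
  "series": [0,0,0,0,0,4,0,0,0,0,0,8,0,0,0,0,0,12,0,0,0,0,0,12,0,0,0,0,0,12]
}}

```text
clock: 9.17
ee_pos: [0.4907, -0.0123, 0.12]
eef_rot: [1.0, 0.013, 0.001, 0.0]
force: [0.4, -0.5, 5.0]
gripper_width: 0.0154
gripper_force: 50.0
```

```bash
python3 go.py 0.490 -0.012 0.1195 -1.66;  python3 m2.py pics/turn.png
```

```text
shift [-0.0007 -0.0003  0.0005] turn [ 0.05 -0.14  6.63] q [-0.49  0.67  0.7   2.07 -0.72  0.66 -0.85] t 9.1667 f [ 0.4 -0.5  5. ] tau [-0.22  0.49 -0.03] w 0.015363401533078417 p [ 0.4907 -0.0123  0.12  ]
area [242.9 210.    3.6  -1.5  34.1 136. ]
crop org 183 163
area [272.  158.9   3.3  -0.4   9.   68. ]
crop org 211 109
```

View pics/turn.png

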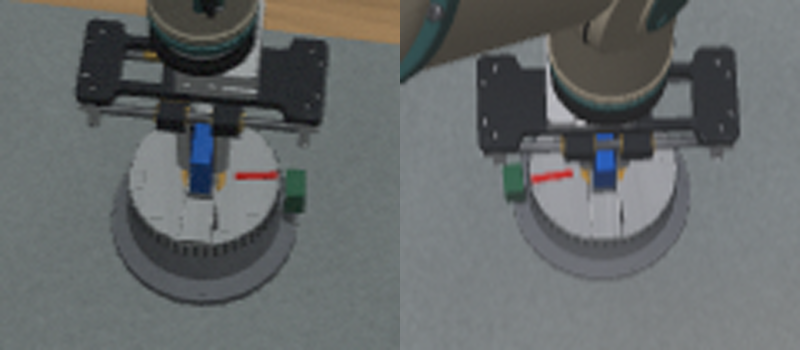

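The picture shows the bar flat on the ring. The red line is at left-panel (257,176) and right-panel (552,177), nearly at the green block at (294,188) and (514,182). Measuring the remaining angle.

```bash
cat > m3.py <<'E'
from cell import vision
from h import *
ps=[vision.read_camera(n) for n in("scene","top")]; c=np.array([.4902,-.0119])
ru=[];gu=[]
for p in ps:
    r0=proj(p,[.49,.031,.081])[0]; m=mask(p,"red",r0,14); u=mom(m)[:2]; ru.append(u)
    ys,xs=np.nonzero(m); q=np.array([onplane(p,np.array(v,float),.081) for v in zip(xs,ys)])
    d=np.linalg.svd(q-q.mean(0))[2][0]; w=onplane(p,u,.081)-c
    g=mom(mask(p,"green",proj(p,[.4857,.0622,.068])[0],12)); gu.append(g)
    print("red ctr dir",np.arctan2(w[1],w[0]).round(4),"axis",(np.arctan2(d[1],d[0])%np.pi).round(4),"n",len(q))
R_,e=tri(ps,ru); print("red",R_.round(4),np.arctan2(*(R_[:2]-c)[::-1]).round(4),e.round(2))
# green box fit, 16 (radial?) x 24
for X,Y in (((-.008,.008),(-.012,.012)),((-.012,.012),(-.008,.008))):
  for h in (.02,.03,.04,.05):
    v,f=fitbox(ps,gu,[.4857,.0622,.05,.06],X,Y,(-h/2,h/2)); print(X[1],h,v.round(4),(f@f).round(3),np.arctan2(*(v[:2]-c)[::-1]).round(4))
E
python3 m3.py
```

```text
red ctr dir 1.7354 axis 1.7203 n 23
red ctr dir 1.7229 axis 1.75 n 21
red [0.4837 0.0294 0.0816] 1.7274 0.0
0.008 0.02 [0.485  0.0622 0.0686 0.0744] 21.673 1.6412
0.008 0.03 [ 0.4849  0.0622  0.0683 -1.5585] 4.711 1.6423
0.008 0.04 [4.849e-01 6.220e-02 6.810e-02 3.000e-04] 11.299 1.6424
0.008 0.05 [0.4848 0.0621 0.0676 0.0432] 15.817 1.6433
0.012 0.02 [0.4849 0.0622 0.0687 0.0048] 3.237 1.6415
0.012 0.03 [ 0.4849  0.0622  0.0684 -0.0048] 4.65 1.6422
0.012 0.04 [ 0.4848  0.0622  0.0679 -0.3392] 11.805 1.6431
0.012 0.05 [0.4848 0.0621 0.0676 1.6144] 15.813 1.6433
```

>>> {"op": "carry_out", "data": {
  "series": [0,0,0,0,0,2,0,0,0,0,0,4,0,0,0,0,0,5,0,0,0,0,0,5,0,0,0,0,0,5]
}}

```text
clock: 9.78
ee_pos: [0.4906, -0.0126, 0.12]
eef_rot: [1.0, -0.03, 0.001, 0.0]
force: [-1.2, -1.3, 5.7]
gripper_width: 0.0156
gripper_force: 50.0
```

```bash
python3 m3.py|head -3;python3 go.py 0.490 -0.012 0.1195 -1.66
```

```text
red ctr dir 1.664 axis 1.694 n 23
red ctr dir 1.6474 axis 1.6451 n 19
red [0.4866 0.0312 0.0818] 1.6534 0.08
shift [-0.0006 -0.0005  0.0005] turn [ 0.05 -0.14  1.63] q [-0.5   0.68  0.73  2.07 -0.74  0.67 -0.91] t 9.8833 f [-0.6 -0.7  4.7] tau [-0.33  0.57  0.05] w 0.015406503775665978 p [ 0.4906 -0.0126  0.12  ]
```

>>> {"op": "carry_out", "data": {
  "series": [0,0,0,0,0,1,0,0,0,0,0,1,0,0,0,0,0,1]
}}

```text
clock: 10.13
ee_pos: [0.4906, -0.0126, 0.12]
eef_rot: [0.999, -0.039, 0.001, 0.0]
force: [-0.3, -1.5, 5.1]
gripper_width: 0.016
gripper_force: 50.0
```

```bash
python3 m3.py|head -3;python3 m3.py|head -3;python3 go.py 0.490 -0.012 0.1195 -1.66
```

```text
red ctr dir 1.6619 axis 1.7071 n 24
red ctr dir 1.6308 axis 1.6349 n 18
red [0.4872 0.0309 0.0826] 1.6418 0.2
red ctr dir 1.6619 axis 1.7071 n 24
red ctr dir 1.6275 axis 1.6471 n 19
red [0.4873 0.0307 0.0827] 1.6398 0.1
shift [-0.0006 -0.0005  0.0005] turn [ 0.05 -0.14  0.63] q [-0.51  0.68  0.73  2.07 -0.74  0.67 -0.92] t 10.3333 f [-0.8 -1.9  5.2] tau [-0.36  0.61  0.07] w 0.01546644350187564 p [ 0.4906 -0.0126  0.12  ]
```

Aligned (red 1.641, green 1.642). Release and rise.

>>> {"op": "carry_out", "data": {
  "series": [0,0,0,0,0,0,0,0,0,0,0,0,0,0,0,0,0,0,0,0,0,0,0,0,0,0,0,0,0,0],
  "gripper": -0.3
}}

```text
clock: 10.75
ee_pos: [0.49, -0.0117, 0.1192]
eef_rot: [0.999, -0.039, 0.0, 0.0]
force: [0.6, -0.2, 0.1]
gripper_width: 0.0458
gripper_force: 0.0
```

>>> {"op": "carry_out", "data": {
  "series": [0,0,-0.01,0,0,0,0,0,-0.035,0,0,0,0,0,-0.07,0,0,0,0,0,-0.105,0,0,0,0,0,-0.14,0,0,0]
}}

```text
clock: 11.17
ee_pos: [0.4892, -0.0122, 0.2613]
eef_rot: [0.999, -0.04, 0.0, 0.001]
force: [1.6, 1.3, -0.2]
gripper_width: 0.061
gripper_force: 0.0
```

>>> {"op": "carry_out", "data": {
  "series": [0.02,0,-0.01,0,0,0,0.05,0,-0.02,0,0,0,0.08,0,-0.03,0,0,0,0.11,0,-0.03,0,0,0,0.13,0,-0.03,0,0,0]
}}

```text
clock: 11.58
ee_pos: [0.6219, -0.022, 0.2907]
eef_rot: [0.999, -0.039, 0.002, 0.001]
force: [-0.5, 0.2, -0.0]
gripper_width: 0.0611
gripper_force: 0.0
```

```bash
python3 m3.py
python3 - <<'E'
from cell import vision
from h import *
ims=[]
for n,(x,y) in (("scene",(243,215)),("top",(271,165))):
    p=vision.read_camera(n); ims.append(cv2.resize(p["image"][y-60:y+60,x-70:x+70],(400,343),interpolation=cv2.INTER_CUBIC))
cv2.imwrite("pics/end.png",np.hstack(ims))
E
python3 go.py 0.490 -0.012 0.1195 -1.66
```

```text
shift [-0.1289 -0.0004  0.1699] turn [0.06 0.02 0.56] q [-0.51  0.66  0.9   1.54 -0.54  1.21 -1.17] t 11.7833 f [0.1 0.  0.5] tau [-0.    0.19 -0.04] w 0.060958286179972725 p [ 0.6186 -0.0225  0.2894]Traceback (most recent call last):
  File "m3.py", line 6, in <module>
    r0=proj(p,[.49,.031,.081])[0]; m=mask(p,"red",r0,14); u=mom(m)[:2]; ru.append(u)
                                     ~~~~^^^^^^^^^^^^^^^
  File "h.py", line 8, in mask
    i=1+np.argmax(st[1:,4]); return (l==i).astype(np.uint8)
        ~~~~~~~~~^^^^^^^^^^
    return _wrapfunc(a, 'argmax', axis=axis, out=out, **kwds)
    return bound(*args, **kwds)
ValueError: attempt to get argmax of an empty sequence
```

View pics/end.png

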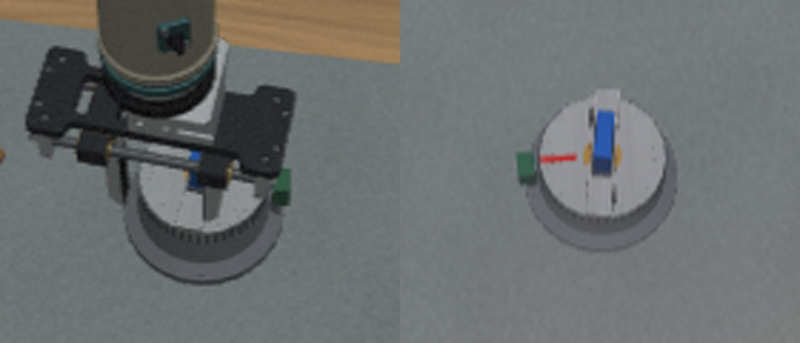

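The top panel shows the spanner standing in the ring, with the red line at (558,159) pointing at the green block at (526,166). The arm hides the scene view, so I'll move it aside and measure again.

>>> {"op": "carry_out", "data": {
  "series": [0,0.035,0,0,0,0,0,0.07,0,0,0,0,0,0.105,0,0,0,0,0,0.14,0,0,0,0,0,0.17,0,0,0,0]
}}

```text
clock: 12.2
ee_pos: [0.6038, -0.1935, 0.2902]
eef_rot: [0.999, -0.04, 0.0, 0.0]
force: [-0.3, 0.1, 0.4]
gripper_width: 0.0609
gripper_force: 0.0
```

```bash
python3 m3.py
python3 - <<'E'
from cell import vision
from h import *
ps=[vision.read_camera(n) for n in("scene","top")]
for c,a in(("blue",[.49,-.012,.12]),):
    ms=[mom(mask(p,c,proj(p,a)[0],20)) for p in ps]; v,f=fitbox(ps,ms,[.49,-.012,.08,-.08],(-.022,.022),(-.008,.008),(.012,.063)); print(v.round(4),f.round(1))
E
```

```text
red ctr dir 1.6619 axis 1.7071 n 24Traceback (most recent call last):
  File "m3.py", line 6, in <module>
    r0=proj(p,[.49,.031,.081])[0]; m=mask(p,"red",r0,14); u=mom(m)[:2]; ru.append(u)
                                     ~~~~^^^^^^^^^^^^^^^
  File "h.py", line 8, in mask
    i=1+np.argmax(st[1:,4]); return (l==i).astype(np.uint8)
        ~~~~~~~~~^^^^^^^^^^
    return _wrapfunc(a, 'argmax', axis=axis, out=out, **kwds)
    return bound(*args, **kwds)
ValueError: attempt to get argmax of an empty sequence
Traceback (most recent call last):
  File "h.py", line 8, in mask
    i=1+np.argmax(st[1:,4]); return (l==i).astype(np.uint8)
        ~~~~~~~~~^^^^^^^^^^
ValueError: attempt to get argmax of an empty sequence
```

>>> {"op": "carry_out", "data": {
  "series": [-0.01,0.035,0,0,0,0,-0.02,0.07,0,0,0,0,-0.03,0.105,0,0,0,0,-0.04,0.14,0,0,0,0,-0.05,0.17,0,0,0,0]
}}

```text
clock: 12.82
ee_pos: [0.5425, -0.3565, 0.2896]
eef_rot: [0.999, -0.038, 0.0, -0.0]
force: [0.4, -0.5, 0.2]
gripper_width: 0.0609
gripper_force: 0.0
```

```bash
python3 m3.py
python3 - <<'E'
from cell import vision
from h import *
ps=[vision.read_camera(n) for n in("scene","top")]
for c,a in(("blue",[.49,-.012,.12]),):
    ms=[mom(mask(p,c,proj(p,a)[0],20)) for p in ps]; v,f=fitbox(ps,ms,[.49,-.012,.08,-.08],(-.022,.022),(-.008,.008),(.012,.063)); print(v.round(4),f.round(1))
E
```

```text
red ctr dir 1.6619 axis 1.7071 n 24
red ctr dir 1.6278 axis 1.649 n 19
red [0.4873 0.0306 0.0827] 1.64 0.08
0.008 0.02 [0.4855 0.0621 0.0685 0.045 ] 23.424 1.6339
0.008 0.03 [0.4855 0.062  0.0683 0.0457] 14.847 1.6344
0.008 0.04 [0.4855 0.0621 0.068  0.0111] 11.37 1.6348
0.008 0.05 [0.4854 0.062  0.0675 0.0445] 15.052 1.6359
0.012 0.02 [4.855e-01 6.210e-02 6.850e-02 3.000e-04] 5.003 1.6341
0.012 0.03 [ 0.4855  0.0621  0.0682 -0.0634] 5.402 1.6348
0.012 0.04 [ 0.4854  0.0621  0.0678 -0.3246] 11.783 1.6356
0.012 0.05 [ 0.4852  0.0621  0.0669 -0.0043] 37.812 1.6382Traceback (most recent call last):
  File "<stdin>", line 5, in <module>
  File "h.py", line 8, in mask
    i=1+np.argmax(st[1:,4]); return (l==i).astype(np.uint8)
        ~~~~~~~~~^^^^^^^^^^
    return _wrapfunc(a, 'argmax', axis=axis, out=out, **kwds)
    return bound(*args, **kwds)
ValueError: attempt to get argmax of an empty sequence
```

Run:
```python
from cell import vision
from h import *
p=vision.read_camera("scene")
im=cv2.resize(p["image"][160:260,190:300],(550,500),interpolation=cv2.INTER_CUBIC); im0=im.copy()
for Z in((0,.012),):
    h=cv2.convexHull(proj(p,box(np.array([.49,-.012,.081]),-.08,(-.062,.062),(-.012,.012),Z)).astype(np.float32))
    cv2.polylines(im,[((h-[190,160]+.5)*40).astype(np.int32)],True,(0,255,255),1,cv2.LINE_AA,3)
h=cv2.convexHull(proj(p,box(np.array([.49,-.012,.081]),-.08,(-.022,.022),(-.008,.008),(.012,.063))).astype(np.float32))
cv2.polylines(im,[((h-[190,160]+.5)*40).astype(np.int32)],True,(0,255,255),1,cv2.LINE_AA,3)
cv2.imwrite("pics/fin.png",np.hstack([im0[:,80:480],im[:,80:480]]))
```

```text
(no output)
```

View pics/fin.png

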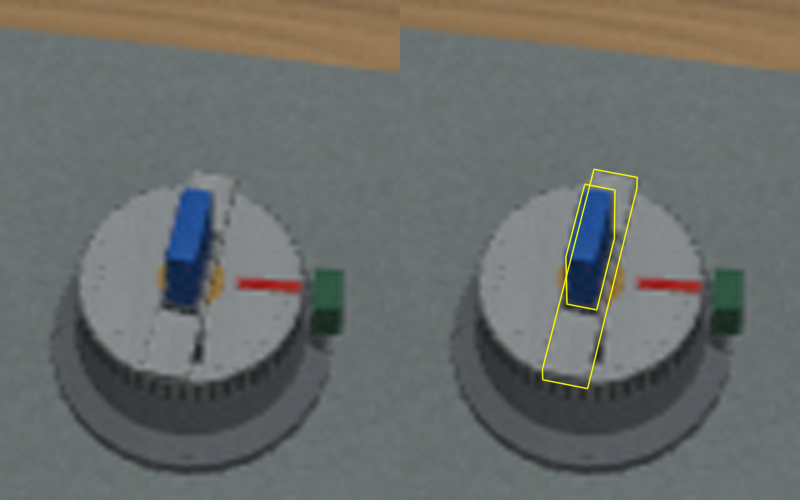

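The spanner stands flat on the ring and matches the seated outline. The red line at left (270,285) points at the green block at (328,300). Handing in.

```bash
python3 -c "
from cell import r
print(r.sign_off())"
```

```text
the job is handed in; nothing more can be done
None
```

The job is handed in: the blue spanner stands released and fully seated in the grey lock ring, whose red line I measured within about 0.01 rad of the green block, and the yellow spanner was left in its stand.

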